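Seat the refill cover of a chip dispenser

ROBOT

A 6-joint arm with a two-finger parallel gripper is mounted at the origin on the work surface. World frame = base frame: x ahead of the robot, y to its left, z up, the work surface at z = 0. Lengths are in m, angles in rad, forces in N, time in s.
With the tool pointing down it reaches from about 0.3 to 0.875 m from the base axis. Payload 6.4 kg.
Tool frame: the origin (TCP) lies at the very end of the fingers, on their centre line; the grasp point (between the pads) lies 19 mm behind it (ctrl.grip_point_offset is the z of the grasp point in the tool frame, in m); z points along the fingers, y is the direction in which the jaws open and shut (so a half turn about z gives the same grasp; the last joint's range is limited). The gripper opens to 85 mm and grips with 20 to 120 N. Pads are 22 mm wide; open, the fingers measure 114 mm over their backs; the gripper's body (76 mm by 85 mm) begins 54 mm behind the grasp point. The pads swing forward as they close: fully open they stand 13 mm farther back than shut.
Start: joints at [-1.512, 0.181, 1.607, -0, 1.354, -0.206], TCP at [0.151, -0.555, 0.231] pointing down, gripper open.
Joint ranges: [-2.99, 2.99], [-0.89, 2.07], [0.3, 2.58], [-1.14, 4.28], [0, 2.63], [-3.12, 3.12]. Speed limits (rad/s): [2.57, 2.57, 3.01, 3.14, 3.14, 3.14].

INTERFACE

Orientations are given as a unit quaternion [w, x, y, z].
In Python, from bench import status, cams, ctrl gives the robot as it stands.
- The arm moves only by the shell command python3 -m handwheel 'ROWS'. ROWS is JSON, a list of rows, each an object with "grip": the finger opening in cm, from 0 to 8.54; "linear": the shift along the tool's x, y, z in cm, a list of three; "rotation": the turn, a rotation vector about the tool's x, y, z in degrees, a list of three. A call has 1 to 12 rows; each row is the pose to reach, as a shift and turn from the pose commanded when the call began, along the tool's axes at that moment; what a row does not reach only later rows make up. A row lasts 1/12 s, in which the tool goes at most 41.7 mm and 7.16 degrees, less where a joint would pass 70% of its speed; a pose out of reach is approached as far as the arm can. A call with a gripper value outside its range is refused whole. The fingers move at their own pace and stop on an object; the grip force is fixed at half the most. Time passes only in rows, so rows that repeat a pose let the fingers close. It gives the time, the measured TCP pose, the force and the opening at its end, in the units of the state.
- status.get_obs(): the state, without advancing time (a new reading comes with each control period).
- cams.camera(name): name is "scene" or "top"; returns the picture (420x560x3 uint8, red, green, blue); there is no depth.
- cams.camera_info(name): a dict with "fovy" (degrees; the focal length in pixels is half the picture's height over the tangent of half this angle, whatever the lens; pixels are square), "cx", "cy" (the principal point, pixels), "k1" (the pictures are not rectified: a ray, as slopes to the right and down, at radius r is drawn at 1 + k1 r^2 times it, then the intrinsics apply), "world_from_camera" (4x4, takes a point from camera to world coordinates). Camera axes: x right, y down, z forward; pixel columns grow to the right and rows downward; lengths in m; the calibration is good to about 2 mm. A picture is of the moment at which its call begins. camera_info takes no time and is no camera call.
- ctrl.hand_in(): hands the job in, once; it reports no verdict.
The state is a dict: "time_s": time; "q": joint angles; "dq": joint speeds; "joint_efforts": joint torques, N m; "eef_pos": TCP position; "eef_rot": TCP orientation; "wrist_force": force on the tool from outside, world axes, zero at the start; "torque": the same for the moment, N m; "opening": opening from 0.0 (shut) to 1.0 (fully open).
Only numpy, scipy, OpenCV 4.12 (cv2) and the standard library are available. Lean on these libraries where they do the work, as an engineer would, in place of code of your own. Each camera call takes 0.05 s, during which the arm holds its last target.

TASK

The mahjong chip dispenser lies on its back after refilling, with its round white cover still standing proud. With a fingertip against the cover's stud, push the cover round until the notch in its rim is over the steel pin on the case, then press the cover down until it sits fully home on the case, and take the hand away. Do not pull the cover up, do not press the payout button, and leave everything else where it is.

Things in the scene. Friction and masses are not known exactly. Their poses are not given: they have to be found in the camera images.
- dispenser: the chip dispenser lying on its back on the table, fixed: a grey plastic case 200 (its x) x 300 (its y) x 60 high. Origin at the centre of its underside; its x points roughly away from the robot. Its top carries the round white cover (axis at x 0, y +50 mm) and the payout button (x +50, y -105 mm)
- cover_centre (a point): centre of the top face of the round white plastic cover, on its vertical axis. The cover is a disc 110 across and 8 thick with a notch in its rim and a round stud on its top. At the start it stands 8.5 mm proud of the case on a stiff push-fit spindle (underside 68.5 mm, top face 76.5 mm above the table); seated, it lies flat on the case (top face at 68 mm)
- notch (a point): in the cover's rim notch, 53 mm from the cover's axis, at the height of its top face. The notch is open at the rim, 16 mm wide there and about 14 mm deep; moves with the cover
- stud (a point): centre, half-way up, of the upright round black plastic stud on the cover: 16 across, standing 16 mm above the cover's top face, 36 mm from the axis, diametrically opposite the notch; moves with the cover
- pin_top (a point): top of the upright fixed steel locating pin: 9 across, tip slightly tapered, 8 mm high above the case, 53 mm from the cover's axis on the far side (dispenser's +x); half of it peeps out from under the cover's rim, and a straight white rib on the case (28 long, 8 wide, 5 high, from 65 to 93 mm off the axis) points at it. Unless the notch is over it (free play about 3.5 mm to each side), the pin stops the cover from going down
- cover_turn (a joint): rotation of the cover on its spindle, rad, growing counter-clockwise seen from above; 0 (or 2 pi, a full turn) where the notch is over the pin. Turns freely both ways without stops that matter, with some friction (about 0.07 N m: 2 N at the stud), and stays where it is left
- cover_drop (a joint): how far the cover has been pressed down, m: 0 proud, 0.0085 seated flat on the case, negative if pulled up. No spring: the push-fit takes about 4 N to press and stays where it is left
- payout (a joint): travel of the dispenser's round grey payout push button in its black housing, m: 0 out, 0.006 pressed. Button 28 across, top 22 mm above the case
- teacup: small handleless white ceramic teacup, 68 across, 60 high, loose; origin at the centre of its underside; a bystander
- ashtray: round open steel ashtray, 100 across, 26 high, loose; origin at the centre of its underside; a bystander
- die_table: pink acrylic die, 18 cube, on the table, loose; origin at the centre of its underside; a bystander
- die_case: pink acrylic die, 18 cube, lying on top of the dispenser's case between cover and button, loose; origin at the centre of its underside; a bystander
- tile_near: mahjong tile lying flat, 26 x 36 x 22 high, on the robot's side of the dispenser, loose; origin at the centre of its underside; a bystander
- tile_far: mahjong tile lying flat, 26 x 36 x 22 high, beyond the dispenser, loose; origin at the centre of its underside; a bystander
- chips: stack of eight round ivory chips, 39 across, 28 high (one solid stack), loose; origin at the centre of its underside; a bystander

How it is judged:
By the outcome, as a careful person would: the job done as asked, in the order asked, and still so for the second after the job is handed in, with the robot touching nothing.
It also fails if it takes over 54 s, if anything falls off the work surface, if the arm or the gripper's body presses on something with over 40 N, if the wrist force passes 120 N, or if a joint passes its speed limit or range.

## Working session

There is one attempt and no reset: what is moved stays moved. The work goes in short steps, Python scripts to look and compute and a shell command to move; the robot and the scene stay as the last step left them, time stands still between calls to the robot, and variables do not carry over. Pictures are saved under pics/ and viewed, and the job is handed in when it is done.

```bash
mkdir -p pics; ls; python3 - <<'E'
from bench import status,cams,ctrl
import cv2
o=status.get_obs(); print(o)
for n in("scene","top"):
    i=cams.camera_info(n); print(n,i)
    im=cams.camera(n); cv2.imwrite(f"pics/{n}0.png",im[:,:,::-1])
E
```

```text
pics
{'time_s': 0.0, 'q': array([-1.51230509e+00,  1.81540853e-01,  1.60801557e+00,  3.59053566e-05,
        1.35377238e+00, -2.06310583e-01]), 'dq': array([-3.39764803e-05, -1.57214750e-03,  2.63654073e-04, -5.38908119e-04,
        2.73009810e-04,  1.74804275e-03]), 'joint_efforts': array([ 5.93002133e-04, -4.44869649e+01, -3.51337910e+01, -1.16399683e-04,
        9.21815255e-03,  2.21156512e-05]), 'eef_pos': array([ 0.15047732, -0.5543957 ,  0.23038059]), 'eef_rot': array([-8.64411006e-04,  9.91247935e-01,  1.32010522e-01,  8.15810986e-05]), 'wrist_force': array([ 0.17722873,  0.59448721, -0.64422506]), 'torque': array([-0.01745025, -0.0347201 , -0.05552232]), 'opening': 1.004452826555679}
scene {'fovy': 50.632024101229845, 'cx': 277.4797428108357, 'cy': 205.25477359832277, 'k1': -0.03943281532685815, 'world_from_camera': array([[ 0.81839965,  0.35377229, -0.45284344,  0.9672653 ],
       [ 0.57464727, -0.50600987,  0.64322199, -0.5151595 ],
       [-0.00158913, -0.7866379 , -0.61741258,  0.61297225],
       [ 0.        ,  0.        ,  0.        ,  1.        ]])}
top {'fovy': 54.24849302897568, 'cx': 283.81062310587936, 'cy': 206.55062207869184, 'k1': -0.05269562231113912, 'world_from_camera': array([[ 0.02005593, -0.9908933 ,  0.1331474 ,  0.43527803],
       [-0.99976042, -0.01870871,  0.01136175,  0.0197063 ],
       [-0.00876727, -0.13334337, -0.99103112,  0.95498789],
       [ 0.        ,  0.        ,  0.        ,  1.        ]])}
```

View pics/scene0.png

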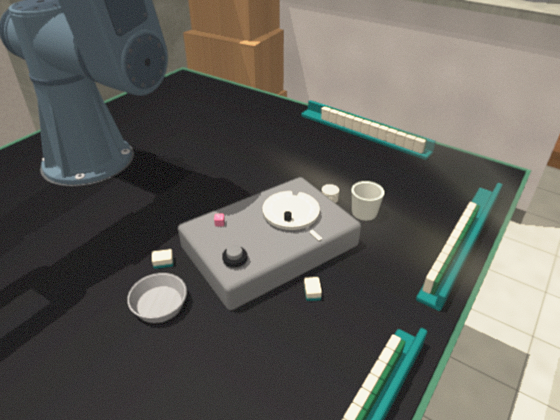

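View pics/top0.png

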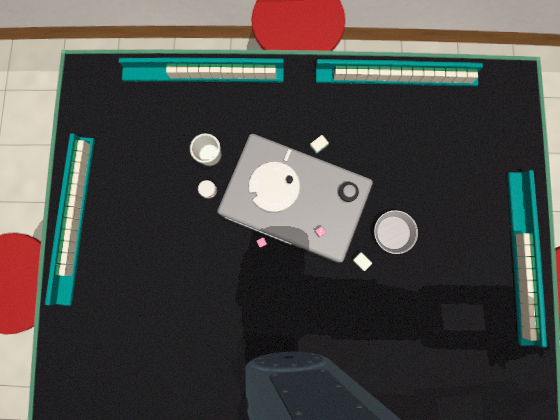

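```bash
python3 - <<'E'
import cv2
a=cv2.imread('pics/top0.png'); c=a[100:310,170:420]
cv2.imwrite('pics/topz.png',cv2.resize(c,None,fx=2.8,fy=2.8,interpolation=cv2.INTER_CUBIC))
E
```

```text
(no output)
```

View pics/topz.png

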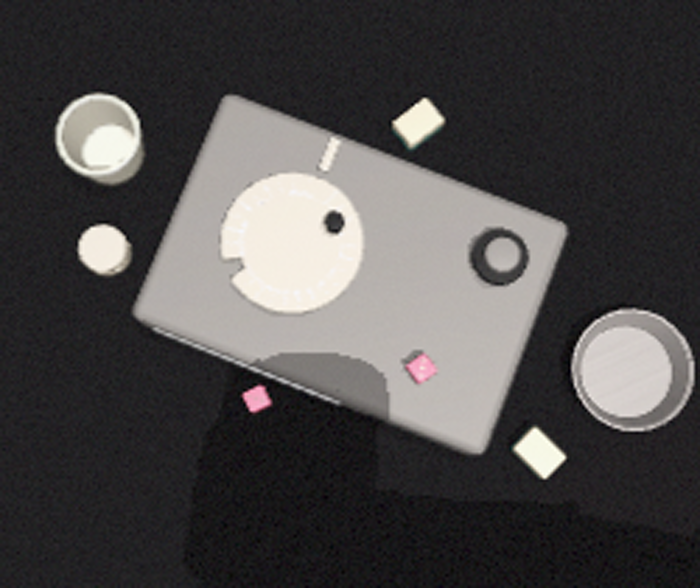

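The top view shows the cover centred near zoom (292,243), the stud at (334,221), the notch at (235,268) and the rib at (329,154). I'll turn these into world positions.

```bash
cat > h.py <<'E'
import numpy as np,cv2
from bench import status,cams,ctrl
def info(n):
    i=cams.camera_info(n); f=210/np.tan(np.radians(i['fovy'])/2); return i,f
def ray(n,u,v):
    i,f=info(n); d=np.array([(u-i['cx'])/f,(v-i['cy'])/f]); s=d.copy()
    for _ in range(20): s=d/(1+i['k1']*(s@s))
    T=i['world_from_camera']; return T[:3,3],T[:3,:3]@np.array([s[0],s[1],1])
def at(n,u,v,z):
    o,d=ray(n,u,v); return o+d*(z-o[2])/d[2]
def proj(n,p):
    i,f=info(n); T=i['world_from_camera']; c=T[:3,:3].T@(np.asarray(p)-T[:3,3]); s=c[:2]/c[2]; s=s*(1+i['k1']*(s@s)); return s*f+[i['cx'],i['cy']]
E
python3 - <<'E'
from h import *
z=lambda u,v:((u+.5)/2.8+169.5,(v+.5)/2.8+99.5)
a=cv2.imread('pics/top0.png').astype(int)
# cover mask
m=(a.min(2)>195).astype(np.uint8); n,l,st,ce=cv2.connectedComponentsWithStats(m)
k=[i for i in range(1,n) if 1200<st[i,4]<4000]
for i in k: print(st[i],ce[i])
i=min(k,key=lambda i:abs(ce[i]-[274,187]).sum())
c,_=cv2.findContours((l==i).astype(np.uint8),cv2.RETR_EXTERNAL,cv2.CHAIN_APPROX_NONE)
P=np.array([at('top',u,v,.0765)[:2] for u,v in c[0][:,0]])
from scipy.optimize import least_squares
r=least_squares(lambda x:np.hypot(*(P-x[:2]).T)-x[2],[*P.mean(0),.055],loss='soft_l1',f_scale=.001).x
print('cover',r); C=r[:2]
ang=lambda p:np.degrees(np.arctan2(*(p[:2]-C)[::-1]))
for nm,u,v,h in(('stud top',334,221,.0925),('notch',236,268,.0765),('rib out',334,140,.065),('rib in',323,169,.065),('btn',503,254,.082),('c1',228,96,.055),('c2',566,230,.055),('c3',486,452,.055),('c4',136,315,.055),('diecase',421,368,.078),):
    p=at('top',*z(u,v),h); print(nm,p.round(4),ang(p).round(1),np.hypot(*(p[:2]-C)).round(4))
# scene check
a=cv2.imread('pics/scene0.png')
cv2.imwrite('pics/sz.png',cv2.resize(a[160:310,160:400],None,fx=3.3,fy=3.3,interpolation=cv2.INTER_CUBIC))
print(proj('scene',[*C,.0765]))
E
```

```text
[ 249  162   51   49 1879] [273.88717403 186.20596062]
cover [0.59829421 0.05195861 0.053926  ]
stud top [0.6118 0.0198 0.0925] -67.3 0.0349
notch [0.5765 0.0951 0.0765] 116.8 0.0483
rib out [0.6833 0.021  0.065 ] -20.0 0.0904
rib in [0.6594 0.0293 0.065 ] -20.4 0.0651
btn [ 0.5905 -0.1111  0.082 ] -92.8 0.1632
c1 [0.7214 0.1078 0.055 ] 24.4 0.1352
c2 [ 0.6157 -0.1655  0.055 ] -85.4 0.2182
c3 [ 0.4388 -0.1018  0.055 ] -136.1 0.2216
c4 [0.5409 0.1751 0.055 ] 115.0 0.1359
diecase [ 0.5015 -0.0488  0.078 ] -133.8 0.1397
[290.22484091 207.57459403]
```

View pics/sz.png

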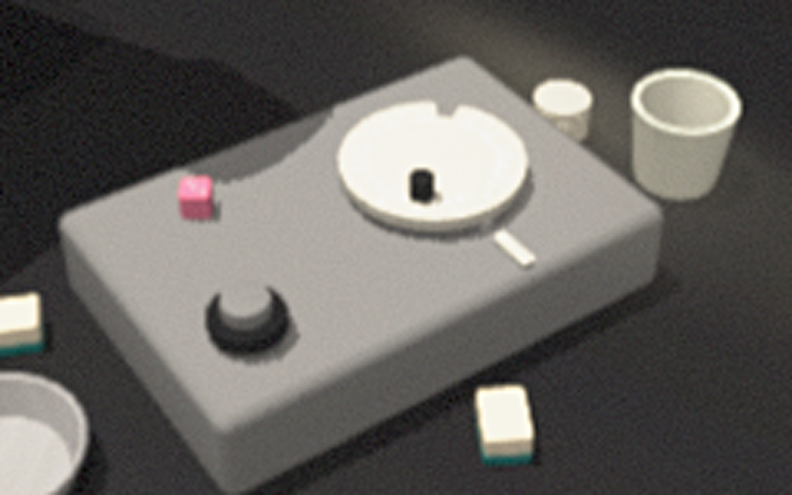

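Both views agree: the case yaw is about -20°, the stud is at about -66° and the notch at about 115°. The short way round is about 135° clockwise. I'll straddle the stud loosely with partly open jaws and push it with one fingertip.

```bash
cat >> h.py <<'E'
from scipy.spatial.transform import Rotation as Ro
def R():
    q=status.get_obs()['eef_rot']; return Ro.from_quat([q[1],q[2],q[3],q[0]])
def yaw(): 
    x=R().as_matrix()[:,0]; return np.degrees(np.arctan2(x[1],x[0]))
def goal(x,y,z,psi):
    "tool down, tool x at world angle psi"
    p=np.radians(psi); M=np.array([[np.cos(p),np.sin(p),0],[np.sin(p),-np.cos(p),0],[0,0,-1]])
    o=status.get_obs(); R0=R()
    print('lin cm',(R0.inv().apply(np.array([x,y,z])-o['eef_pos'])*100).round(2),'rot',np.degrees((R0.inv()*Ro.from_matrix(M)).as_rotvec()).round(1))
E
python3 - <<'E'
from h import *
zs=lambda u,v:((u+.5)/3.3+159.5,(v+.5)/3.3+159.5)
print('stud top scene',at('scene',*zs(421,174),.0925),'notch',at('scene',*zs(449,110),.0765))
print(proj('scene',[.5983,.052,.0765]),proj('scene',[.5983,.107,.0765]))
print(yaw()); goal(.612,.0195,.15,114)
E
```

```text
stud top scene [0.61272664 0.01989114 0.0925    ] notch [0.58093405 0.09792728 0.0765    ]
[290.23915492 207.56481   ] [305.34811419 193.72523786]
15.173341728549776
lin cm [ 59.56 -43.3    8.13] rot [ -0.   -0.1 -98.8]
```

```bash
python3 -m handwheel '[{"grip":3.2,"linear":[5,-3.6,0],"rotation":[0,0,-7]},{"grip":3.2,"linear":[8,-5.8,0],"rotation":[0,0,-14]},{"grip":3.2,"linear":[11,-8,0],"rotation":[0,0,-21]},{"grip":3.2,"linear":[14,-10.2,0],"rotation":[0,0,-28]},{"grip":3.2,"linear":[17,-12.4,0],"rotation":[0,0,-35]},{"grip":3.2,"linear":[20,-14.5,0],"rotation":[0,0,-42]},{"grip":3.2,"linear":[23,-16.7,0],"rotation":[0,0,-49]},{"grip":3.2,"linear":[26,-18.9,0],"rotation":[0,0,-56]},{"grip":3.2,"linear":[29,-21.1,0],"rotation":[0,0,-63]},{"grip":3.2,"linear":[32,-23.3,0],"rotation":[0,0,-70]},{"grip":3.2,"linear":[35,-25.4,0],"rotation":[0,0,-77]},{"grip":3.2,"linear":[38,-27.6,0],"rotation":[0,0,-84]}]'
python3 - <<'E'
from h import *
print(yaw()); goal(.6123,.0199,.13,114)
E
```

```text
time_s: 1.1
eef_pos: [0.4457, -0.1874, 0.2311]
eef_rot: [-0.0, 0.646, 0.763, -0.0]
wrist_force: [0.5, -0.1, -0.0]
opening: 0.378
99.5152048059927
lin cm [17.69 19.86 10.11] rot [ -0.   -0.  -14.5]
```

```bash
python3 -m handwheel '[{"grip":3.2,"linear":[3,3.3,0],"rotation":[0,0,-5]},{"grip":3.2,"linear":[6,6.7,0],"rotation":[0,0,-10]},{"grip":3.2,"linear":[9,10.1,2],"rotation":[0,0,-14.5]},{"grip":3.2,"linear":[12,13.5,4],"rotation":[0,0,-14.5]},{"grip":3.2,"linear":[15,16.8,6],"rotation":[0,0,-14.5]},{"grip":3.2,"linear":[17.69,19.86,8],"rotation":[0,0,-14.5]},{"grip":3.2,"linear":[17.69,19.86,10.1],"rotation":[0,0,-14.5]},{"grip":3.2,"linear":[17.69,19.86,10.1],"rotation":[0,0,-14.5]},{"grip":3.2,"linear":[17.69,19.86,10.1],"rotation":[0,0,-14.5]}]'
python3 - <<'E'
from h import *
print(yaw()); goal(.6123,.0199,.082,114); o=status.get_obs(); print(o['q'])
for n in("scene","top"):
    i=cams.camera(n)[:,:,::-1]; c=i[130:290,190:390] if n=="scene" else i[110:270,180:380]
    cv2.imwrite(f"pics/{n}1.png",cv2.resize(c,None,fx=3,fy=3,interpolation=cv2.INTER_CUBIC))
E
```

```text
time_s: 1.85
eef_pos: [0.6109, 0.0191, 0.1264]
eef_rot: [-0.003, 0.546, 0.838, -0.001]
wrist_force: [0.1, -0.4, -0.1]
opening: 0.375
113.83081000127558
lin cm [0.   0.19 4.44] rot [-0.3 -0.2 -0.2]
[-1.62737683e-01  3.72847705e-01  1.59137818e+00 -4.39139604e-05
  1.18446802e+00 -5.78658577e-01]
```

View pics/scene1.png

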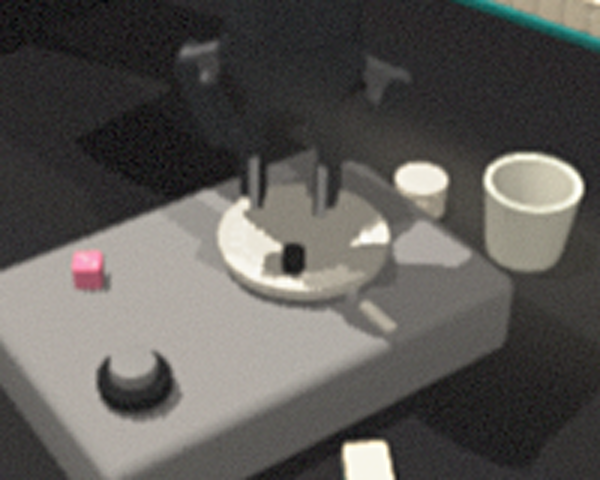

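View pics/top1.png

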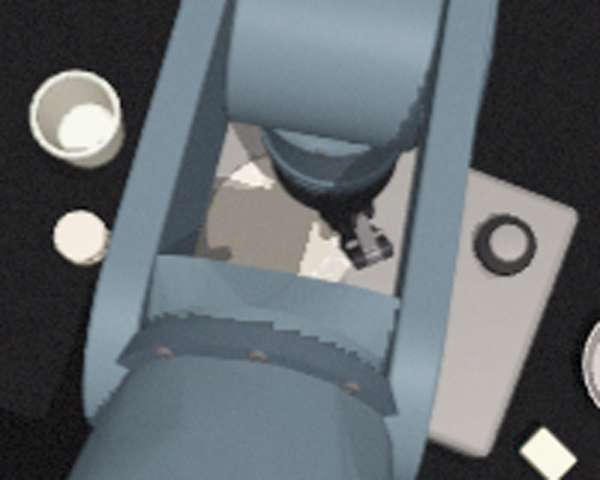

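Both fingertips hang either side of the stud, at scene zoom (257,205) and (320,213), with the stud at (293,258) below. I'll lower them now.

```bash
python3 -m handwheel '[{"grip":3.2,"linear":[0,0,1.5],"rotation":[0,0,0]},{"grip":3.2,"linear":[0,0,3],"rotation":[0,0,0]},{"grip":3.2,"linear":[0,0,3.4],"rotation":[0,0,0]},{"grip":3.2,"linear":[0,0,3.4],"rotation":[0,0,0]}]'
python3 - <<'E'
from h import *
print(yaw()); goal(.6123,.0199,.082,114)
for n in("scene",):
    i=cams.camera(n)[:,:,::-1]; c=i[150:270,210:370]
    cv2.imwrite(f"pics/{n}2.png",cv2.resize(c,None,fx=4.5,fy=4.5,interpolation=cv2.INTER_CUBIC))
E
```

```text
time_s: 2.28
eef_pos: [0.6124, 0.0159, 0.0968]
eef_rot: [-0.0, 0.548, 0.837, -0.0]
wrist_force: [-0.9, -0.5, 0.1]
opening: 0.375
113.57789035064228
lin cm [0.37 0.15 1.48] rot [-0.   0.  -0.4]
```

View pics/scene2.png

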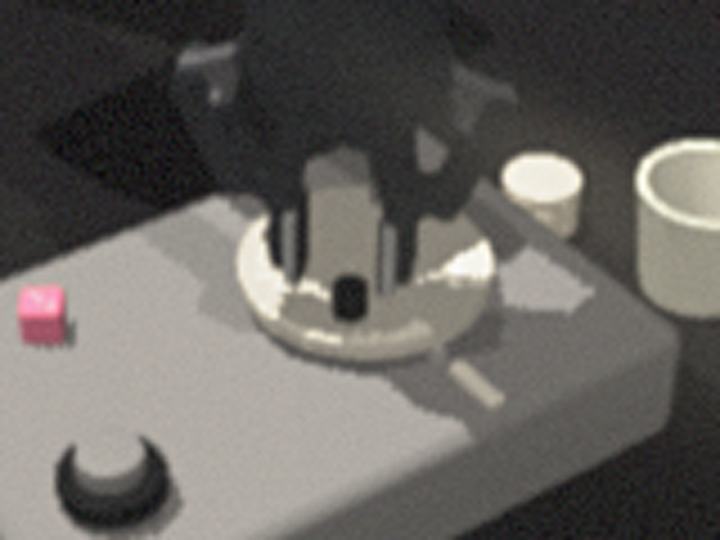

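The tips straddle the stud (zoom tips at (290,280) and (388,290), stud at (350,295)). I'll correct the offset and go to working height.

```bash
python3 -m handwheel '[{"grip":3.2,"linear":[0.37,0.15,0],"rotation":[0,0,0]},{"grip":3.2,"linear":[0.37,0.15,0.8],"rotation":[0,0,0]},{"grip":3.2,"linear":[0.37,0.15,1.4],"rotation":[0,0,0]},{"grip":3.2,"linear":[0.37,0.15,1.4],"rotation":[0,0,0]},{"grip":3.2,"linear":[0.37,0.15,1.4],"rotation":[0,0,0]}]'
python3 - <<'E'
from h import *
print(yaw())
C=np.array([.5975,.0515]); y=yaw()
for i in range(0,9):
    th=np.radians(-66-15*i); p=C+.036*np.array([np.cos(th),np.sin(th)]); print(i,end=' '); goal(*p,.082,114-15*i)
i=cams.camera("scene")[:,:,::-1]; c=i[150:270,210:370]
cv2.imwrite(f"pics/scene3.png",cv2.resize(c,None,fx=4.5,fy=4.5,interpolation=cv2.INTER_CUBIC))
E
```

```text
time_s: 2.75
eef_pos: [0.6122, 0.0213, 0.0816]
eef_rot: [-0.001, 0.547, 0.837, -0.0]
wrist_force: [-0.7, -0.2, -0.1]
opening: 0.377
113.68295195180742
0 lin cm [-0.24 -0.12 -0.04] rot [-0.1 -0.  -0.3]
1 lin cm [-0.13 -1.05 -0.04] rot [-0.1 -0.  14.7]
2 lin cm [ 0.23 -1.92 -0.04] rot [-0.1 -0.  29.7]
3 lin cm [ 0.8  -2.67 -0.04] rot [-0.1 -0.  44.7]
4 lin cm [ 1.54 -3.24 -0.03] rot [-0.1 -0.  59.7]
5 lin cm [ 2.41 -3.61 -0.03] rot [-0.1  0.  74.7]
6 lin cm [ 3.34 -3.74 -0.03] rot [-0.1  0.  89.7]
7 lin cm [ 4.27 -3.62 -0.03] rot [-1.000e-01  0.000e+00  1.047e+02]
8 lin cm [ 5.14 -3.26 -0.03] rot [-1.000e-01  0.000e+00  1.197e+02]
```

View pics/scene3.png

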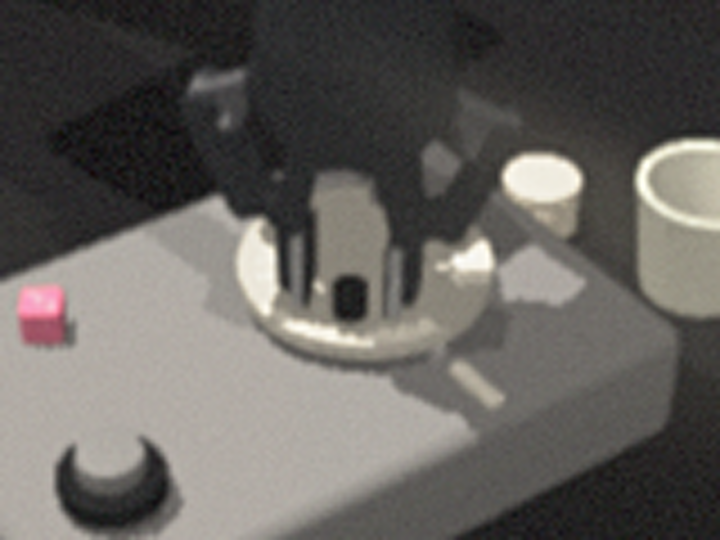

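```bash
cat >> h.py <<'E'
def arc(a0,a1,n,C=(.5975,.0515),z=.082,r=.036):
    for a in np.linspace(a0,a1,n):
        t=np.radians(a); print(round(a,1),end=' '); goal(C[0]+r*np.cos(t),C[1]+r*np.sin(t),z,a+180)
E
python3 - <<'E'
from h import *
print(status.get_obs()['eef_pos'])
arc(-71,-126,12)
E
```

```text
[0.61257191 0.02122689 0.08199621]
-71.0 lin cm [-0.21 -0.46 -0.  ] rot [-0.  -0.   4.7]
-76.0 lin cm [-0.17 -0.77 -0.  ] rot [-0.  -0.   9.7]
-81.0 lin cm [-0.1  -1.08  0.  ] rot [-0.  -0.  14.7]
-86.0 lin cm [-0.01 -1.38  0.  ] rot [-0.  -0.  19.7]
-91.0 lin cm [ 0.11 -1.67  0.  ] rot [-0.  -0.  24.7]
-96.0 lin cm [ 0.25 -1.95  0.  ] rot [-0.  -0.  29.7]
-101.0 lin cm [ 0.42 -2.21  0.  ] rot [-0.  -0.  34.7]
-106.0 lin cm [ 0.61 -2.46  0.  ] rot [-0.  -0.  39.7]
-111.0 lin cm [ 0.82 -2.7   0.  ] rot [-0.  -0.  44.7]
-116.0 lin cm [ 1.05 -2.91  0.  ] rot [-0.  -0.  49.7]
-121.0 lin cm [ 1.3 -3.1  0. ] rot [-0.  -0.  54.7]
-126.0 lin cm [ 1.56 -3.27  0.  ] rot [-0.  -0.  59.7]
```

```bash
python3 -m handwheel '[{"grip":3.2,"linear":[-0.21,-0.46,0],"rotation":[0,0,5]},{"grip":3.2,"linear":[-0.17,-0.77,0],"rotation":[0,0,10]},{"grip":3.2,"linear":[-0.1,-1.08,0],"rotation":[0,0,15]},{"grip":3.2,"linear":[0,-1.38,0],"rotation":[0,0,20]},{"grip":3.2,"linear":[0.11,-1.67,0],"rotation":[0,0,25]},{"grip":3.2,"linear":[0.25,-1.95,0],"rotation":[0,0,30]},{"grip":3.2,"linear":[0.42,-2.21,0],"rotation":[0,0,35]},{"grip":3.2,"linear":[0.61,-2.46,0],"rotation":[0,0,40]},{"grip":3.2,"linear":[0.82,-2.7,0],"rotation":[0,0,45]},{"grip":3.2,"linear":[1.05,-2.91,0],"rotation":[0,0,50]},{"grip":3.2,"linear":[1.3,-3.1,0],"rotation":[0,0,55]},{"grip":3.2,"linear":[1.56,-3.27,0],"rotation":[0,0,60]}]'
python3 -m handwheel '[{"grip":3.2,"linear":[0,0,0],"rotation":[0,0,0]},{"grip":3.2,"linear":[0,0,0],"rotation":[0,0,0]}]'
python3 - <<'E'
from h import *
print(yaw())
arc(-131,-186,12)
for n in("scene","top"):
    i=cams.camera(n)[:,:,::-1]; c=i[150:270,210:370] if n=="scene" else i[130:250,200:360]
    cv2.imwrite(f"pics/{n}4.png",cv2.resize(c,None,fx=4.5,fy=4.5,interpolation=cv2.INTER_CUBIC))
E
```

```text
time_s: 3.8
eef_pos: [0.5775, 0.0222, 0.0829]
eef_rot: [0.001, 0.893, 0.45, 0.001]
wrist_force: [2.4, 0.0, -0.7]
opening: 0.375
time_s: 3.97
eef_pos: [0.5769, 0.0222, 0.0827]
eef_rot: [0.0, 0.892, 0.453, 0.0]
wrist_force: [0.6, -0.5, 0.8]
opening: 0.375
53.83167585479641
-131.0 lin cm [-0.01 -0.37  0.07] rot [ 0.  -0.   4.8]
-136.0 lin cm [ 0.03 -0.68  0.07] rot [ 0.  -0.   9.8]
-141.0 lin cm [ 0.1  -0.99  0.07] rot [ 0.  -0.  14.8]
-146.0 lin cm [ 0.19 -1.29  0.07] rot [ 0.  -0.  19.8]
-151.0 lin cm [ 0.31 -1.58  0.07] rot [ 0.  -0.  24.8]
-156.0 lin cm [ 0.45 -1.86  0.07] rot [ 0.  -0.  29.8]
-161.0 lin cm [ 0.62 -2.12  0.07] rot [ 0.  -0.  34.8]
-166.0 lin cm [ 0.81 -2.37  0.07] rot [ 0.  -0.  39.8]
-171.0 lin cm [ 1.02 -2.61  0.07] rot [ 0.  -0.  44.8]
-176.0 lin cm [ 1.25 -2.82  0.07] rot [ 0.  -0.  49.8]
-181.0 lin cm [ 1.5  -3.01  0.07] rot [ 0.  -0.  54.8]
-186.0 lin cm [ 1.77 -3.18  0.07] rot [ 0.  -0.  59.8]
```

View pics/scene4.png

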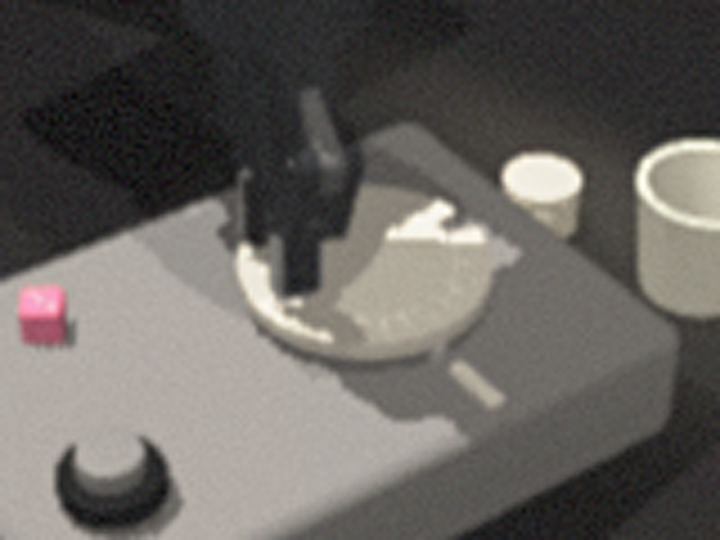

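View pics/top4.png

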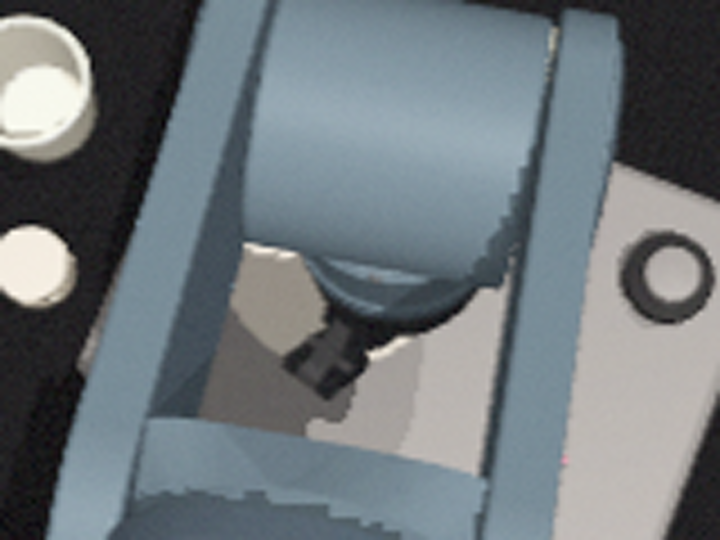

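The notch has moved clockwise to about scene zoom (455,215), so the stud is following. I'll carry on.

```bash
python3 -m handwheel '[{"grip":3.2,"linear":[-0.01,-0.37,0],"rotation":[0,0,5]},{"grip":3.2,"linear":[0.03,-0.68,0],"rotation":[0,0,10]},{"grip":3.2,"linear":[0.1,-0.99,0],"rotation":[0,0,15]},{"grip":3.2,"linear":[0.19,-1.29,0],"rotation":[0,0,20]},{"grip":3.2,"linear":[0.31,-1.58,0],"rotation":[0,0,25]},{"grip":3.2,"linear":[0.45,-1.86,0],"rotation":[0,0,30]},{"grip":3.2,"linear":[0.62,-2.12,0],"rotation":[0,0,35]},{"grip":3.2,"linear":[0.81,-2.37,0],"rotation":[0,0,40]},{"grip":3.2,"linear":[1.02,-2.61,0],"rotation":[0,0,45]},{"grip":3.2,"linear":[1.25,-2.82,0],"rotation":[0,0,50]},{"grip":3.2,"linear":[1.5,-3.01,0],"rotation":[0,0,55]},{"grip":3.2,"linear":[1.77,-3.18,0],"rotation":[0,0,60]}]'
python3 -m handwheel '[{"grip":3.2,"linear":[0,0,0],"rotation":[0,0,0]},{"grip":3.2,"linear":[0,0,0],"rotation":[0,0,0]}]'
python3 - <<'E'
from h import *
print(yaw())
arc(-191,-216,6)
for n in("scene","top"):
    i=cams.camera(n)[:,:,::-1]; c=i[150:270,210:370] if n=="scene" else i[130:250,200:360]
    cv2.imwrite(f"pics/{n}5.png",cv2.resize(c,None,fx=4.5,fy=4.5,interpolation=cv2.INTER_CUBIC))
E
```

```text
time_s: 5.07
eef_pos: [0.5614, 0.0548, 0.0824]
eef_rot: [0.001, 0.998, -0.056, -0.0]
wrist_force: [-1.6, -3.1, 1.6]
opening: 0.374
time_s: 5.23
eef_pos: [0.5613, 0.0552, 0.0822]
eef_rot: [0.0, 0.999, -0.053, -0.0]
wrist_force: [-0.3, -1.8, 0.2]
opening: 0.375
-6.1111885833956086
-191.0 lin cm [ 0.05 -0.32  0.02] rot [0.  0.  4.9]
-196.0 lin cm [ 0.09 -0.63  0.02] rot [0.  0.  9.9]
-201.0 lin cm [ 0.16 -0.94  0.02] rot [ 0.   0.  14.9]
-206.0 lin cm [ 0.26 -1.24  0.02] rot [ 0.   0.  19.9]
-211.0 lin cm [ 0.37 -1.53  0.02] rot [ 0.   0.  24.9]
-216.0 lin cm [ 0.52 -1.81  0.02] rot [ 0.   0.  29.9]
```

View pics/scene5.png

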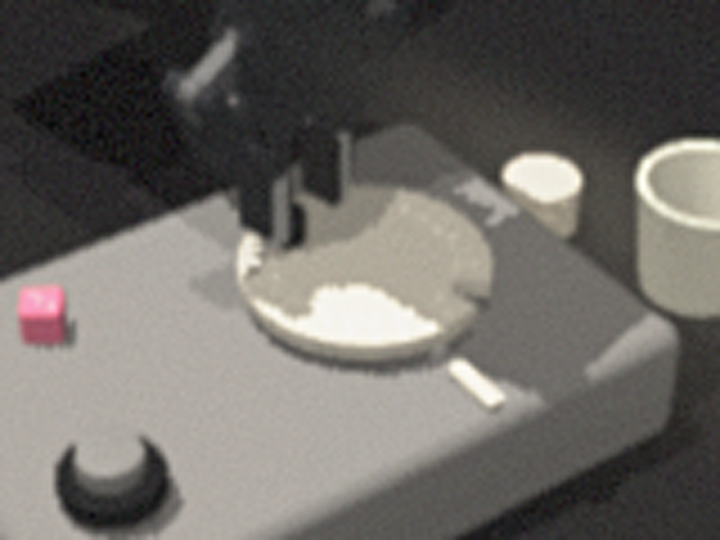

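View pics/top5.png

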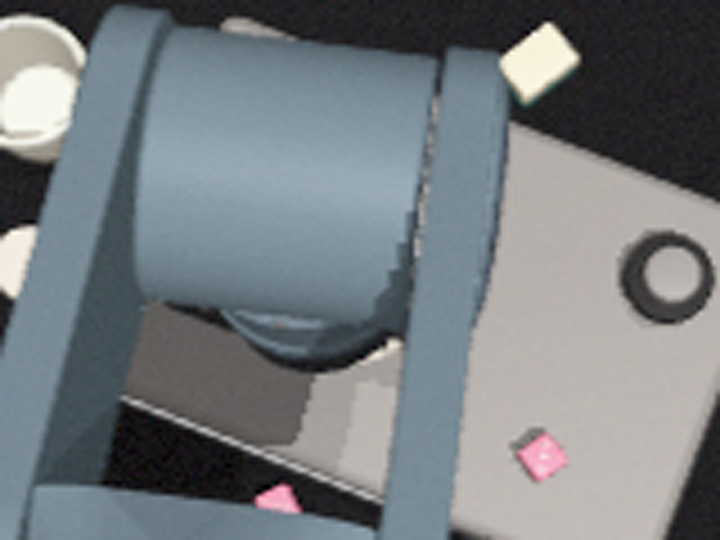

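The scene view is clear now: the notch is at zoom (472,292), the pin at (440,351), and the rib runs from (455,368) to (497,402).

```bash
python3 - <<'E'
from h import *
z=lambda u,v:((u+.5)/4.5+209.5,(v+.5)/4.5+149.5)
C=np.array([.5975,.0515])
for nm,u,v,h in(('notch',472,290,.0765),('notch mouth',484,294,.0765),('pin',440,349,.068),('ribin',455,368,.065),('ribout',498,402,.065)):
    p=at('scene',*z(u,v),h); d=p[:2]-C; print(nm,p.round(4),np.degrees(np.arctan2(d[1],d[0])).round(1),np.hypot(*d).round(4))
E
```

```text
notch [0.6474 0.062  0.0765] 11.9 0.0509
notch mouth [0.6529 0.0626 0.0765] 11.3 0.0565
pin [0.6516 0.0303 0.068 ] -21.4 0.0581
ribin [0.6613 0.0267 0.065 ] -21.2 0.0684
ribout [0.6865 0.019  0.065 ] -20.1 0.0947
```

The notch is at about +11.5° and the pin at about -20.5°, so about 32° remain. I'll do 28° and measure again.

```bash
python3 -m handwheel '[{"grip":3.2,"linear":[0.05,-0.32,0],"rotation":[0,0,5]},{"grip":3.2,"linear":[0.09,-0.63,0],"rotation":[0,0,10]},{"grip":3.2,"linear":[0.16,-0.94,0],"rotation":[0,0,15]},{"grip":3.2,"linear":[0.26,-1.24,0],"rotation":[0,0,20]},{"grip":3.2,"linear":[0.37,-1.53,0],"rotation":[0,0,25]},{"grip":3.2,"linear":[0.46,-1.69,0],"rotation":[0,0,28]},{"grip":3.2,"linear":[0.46,-1.69,0],"rotation":[0,0,28]},{"grip":3.2,"linear":[0.46,-1.69,0],"rotation":[0,0,28]}]'
python3 - <<'E'
from h import *
print(yaw())
arc(-216,-221,6)
i=cams.camera("scene")[:,:,::-1]; c=i[180:250,255:335]
cv2.imwrite(f"pics/scene6.png",cv2.resize(c,None,fx=8,fy=8,interpolation=cv2.INTER_CUBIC))
E
```

```text
time_s: 6.0
eef_pos: [0.5672, 0.0717, 0.0819]
eef_rot: [0.0, 0.956, -0.294, -0.001]
wrist_force: [-3.3, -0.5, -0.1]
opening: 0.376
-34.1506931567673
-216.0 lin cm [ 0.04 -0.14 -0.01] rot [0.  0.1 1.8]
-217.0 lin cm [ 0.05 -0.2  -0.01] rot [0.  0.1 2.8]
-218.0 lin cm [ 0.05 -0.27 -0.01] rot [0.  0.1 3.8]
-219.0 lin cm [ 0.05 -0.33 -0.01] rot [0.  0.1 4.8]
-220.0 lin cm [ 0.06 -0.39 -0.01] rot [0.  0.1 5.8]
-221.0 lin cm [ 0.07 -0.46 -0.01] rot [0.  0.1 6.8]
```

View pics/scene6.png

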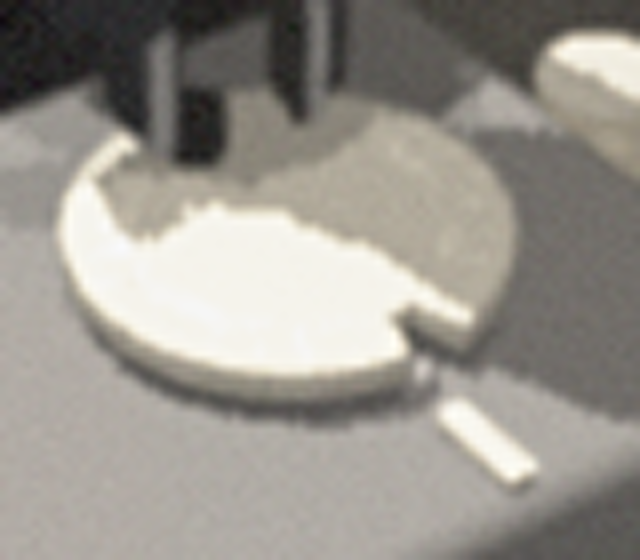

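```bash
python3 - <<'E'
from h import *
z=lambda u,v:((u+.5)/8+254.5,(v+.5)/8+179.5)
C=np.array([.5975,.0515])
for nm,u,v,h in(('mouthL',410,346,.0765),('mouthR',471,318,.0765),('mid',440,332,.0765),('inner',402,317,.0765),('pin',425,362,.068),('ribin',451,412,.065),('ribout',528,474,.065)):
    p=at('scene',*z(u,v),h); d=p[:2]-C; print(nm,p.round(4),np.degrees(np.arctan2(d[1],d[0])).round(1),np.hypot(*d).round(4))
# predicted overlay of aligned notch at -20.5 +-8mm
for al in(-20.5,):
  a=np.radians(al); e=np.array([np.cos(a),np.sin(a)]); t=np.array([-e[1],e[0]])
  for r,s in((.0545,-.008),(.0545,.008),(.041,-.008),(.041,.008)):
    p=proj('scene',[*(C+r*e+s*t),.0765]); print(r,s,(p-[254.5,179.5])*8-.5)
  print('pin',(proj('scene',[*(C+.053*e),.068])-[254.5,179.5])*8)
E
```

```text
mouthL [0.6475 0.0306 0.0765] -22.7 0.0542
mouthR [0.6539 0.0474 0.0765] -4.1 0.0565
mid [0.6506 0.0389 0.0765] -13.3 0.0545
inner [0.6404 0.0385 0.0765] -16.9 0.0448
pin [0.6484 0.0364 0.068 ] -16.5 0.0531
ribin [0.6611 0.0277 0.065 ] -20.5 0.0679
ribout [0.6867 0.0196 0.065 ] -19.7 0.0948
0.0545 -0.008 [390.45892475 356.23196433]
0.0545 0.008 [445.04563228 331.01320767]
0.041 -0.008 [355.75780629 325.38696201]
0.041 0.008 [410.07545324 300.69293955]
pin [413.06481355 368.25564854]
```

Notch mid-mouth is at about -13 to -16°, so about 5° remain.

```bash
python3 -m handwheel '[{"grip":3.2,"linear":[0.05,-0.2,0],"rotation":[0,0,3]},{"grip":3.2,"linear":[0.05,-0.34,0],"rotation":[0,0,5]},{"grip":3.2,"linear":[0.05,-0.34,0],"rotation":[0,0,5]},{"grip":3.2,"linear":[0.05,-0.34,0],"rotation":[0,0,5]},{"grip":3.2,"linear":[0.05,-0.34,0],"rotation":[0,0,5]}]'
python3 - <<'E'
from h import *
print(yaw())
i=cams.camera("scene")[:,:,::-1]; c=i[180:250,255:335]
cv2.imwrite(f"pics/scene7.png",cv2.resize(c,None,fx=8,fy=8,interpolation=cv2.INTER_CUBIC))
E
```

```text
time_s: 6.47
eef_pos: [0.5695, 0.0742, 0.0819]
eef_rot: [0.0, 0.942, -0.336, -0.001]
wrist_force: [-4.6, -1.1, 0.3]
opening: 0.374
-39.22111276599713
```

View pics/scene7.png

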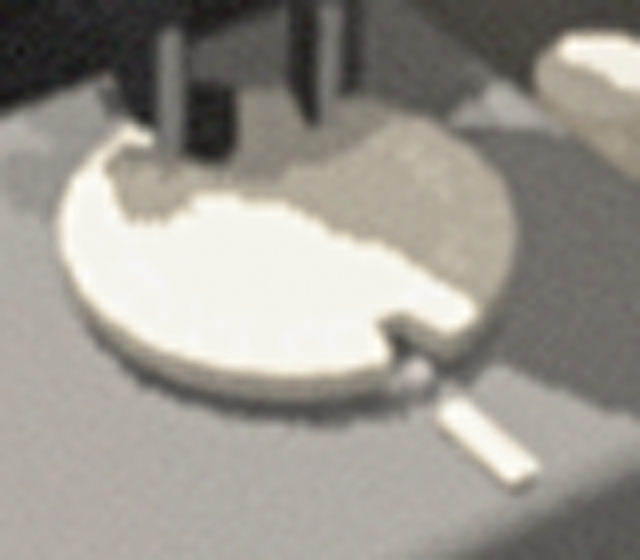

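Notch mouth corners (388,355) and (447,330) match the predicted aligned positions (390,356) and (445,331). I'll back off the stud, lift, move aside and check from above.

```bash
python3 -m handwheel '[{"grip":3.2,"linear":[0,0.4,0],"rotation":[0,0,0]},{"grip":3.2,"linear":[0,0.8,0],"rotation":[0,0,0]},{"grip":3.2,"linear":[0,0.8,0],"rotation":[0,0,0]},{"grip":3.2,"linear":[0,0.8,-2.5],"rotation":[0,0,0]},{"grip":0,"linear":[0,0.8,-6],"rotation":[0,0,0]},{"grip":0,"linear":[2.5,4,-8],"rotation":[0,0,0]},{"grip":0,"linear":[5,7,-8],"rotation":[0,0,0]},{"grip":0,"linear":[7.5,10,-8],"rotation":[0,0,0]},{"grip":0,"linear":[10,13,-8],"rotation":[0,0,0]},{"grip":0,"linear":[12.5,16,-8],"rotation":[0,0,0]},{"grip":0,"linear":[15,19,-8],"rotation":[0,0,0]},{"grip":0,"linear":[15,19,-8],"rotation":[0,0,0]}]'
python3 - <<'E'
from h import *
goal(.5975,.0515,.10,-39)
i=cams.camera("top")[:,:,::-1]; cv2.imwrite('pics/top8f.png',i); c=i[150:220,235:315]
cv2.imwrite(f"pics/top8.png",cv2.resize(c,None,fx=8,fy=8,interpolation=cv2.INTER_CUBIC))
i=cams.camera("scene")[:,:,::-1]; c=i[180:250,255:335]
cv2.imwrite(f"pics/scene8.png",cv2.resize(c,None,fx=8,fy=8,interpolation=cv2.INTER_CUBIC))
E
```

```text
time_s: 7.52
eef_pos: [0.5664, -0.1753, 0.1633]
eef_rot: [0.001, 0.941, -0.339, 0.002]
wrist_force: [1.3, 0.4, 0.2]
opening: 0.004
lin cm [-12.1  -19.46   6.24] rot [ 0.1 -0.3 -0.6]
```

View pics/top8.png

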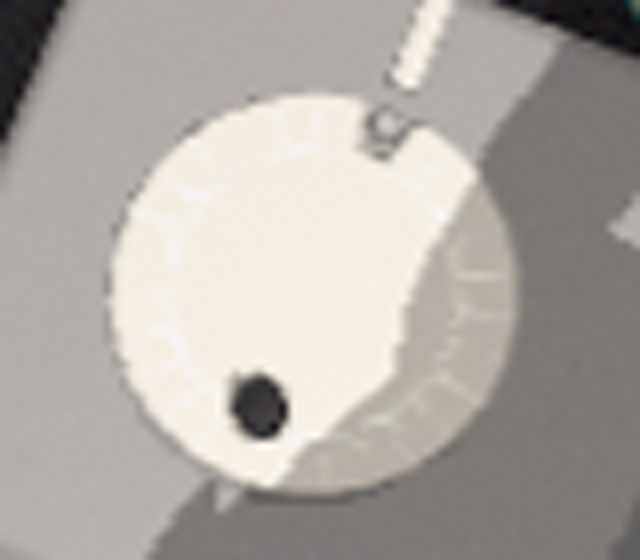

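View pics/scene8.png

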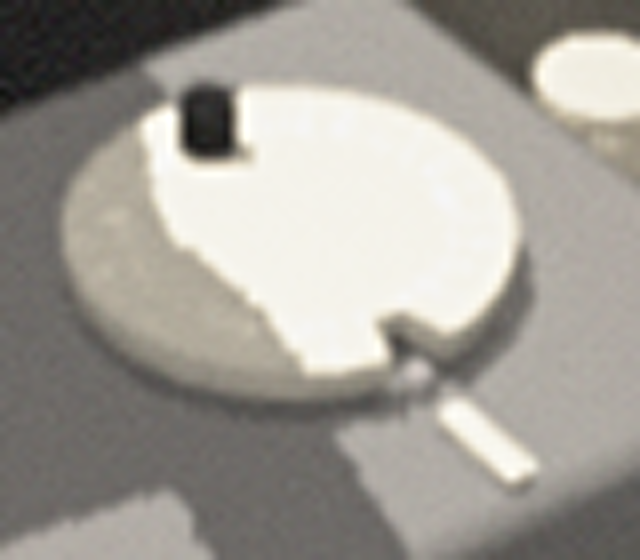

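From above, the steel pin at (388,127) is centred between the notch sides at (365,110) and (412,140). Next I'll press at the cover's centre with closed fingers.

```bash
python3 -m handwheel '[{"grip":0,"linear":[-2,-3.2,0],"rotation":[0,0,0]},{"grip":0,"linear":[-4,-6.5,0],"rotation":[0,0,0]},{"grip":0,"linear":[-6,-9.7,0],"rotation":[0,0,0]},{"grip":0,"linear":[-8,-13,0],"rotation":[0,0,0]},{"grip":0,"linear":[-10,-16.2,0],"rotation":[0,0,0]},{"grip":0,"linear":[-12.1,-19.4,0],"rotation":[0,0,0]},{"grip":0,"linear":[-12.1,-19.4,3],"rotation":[0,0,0]},{"grip":0,"linear":[-12.1,-19.4,5.5],"rotation":[0,0,0]},{"grip":0,"linear":[-12.1,-19.4,5.5],"rotation":[0,0,0]},{"grip":0,"linear":[-12.1,-19.4,5.5],"rotation":[0,0,0]},{"grip":0,"linear":[-12.1,-19.4,5.5],"rotation":[0,0,0]}]'
python3 - <<'E'
from h import *
goal(.5975,.0515,.0785,-39); print(status.get_obs()['wrist_force'])
E
```

```text
time_s: 8.53
eef_pos: [0.5958, 0.0594, 0.1086]
eef_rot: [-0.0, 0.942, -0.336, 0.001]
wrist_force: [0.6, -0.3, -0.1]
opening: 0.003
lin cm [0.63 0.5  3.01] rot [-0.1 -0.1 -0.3]
[ 0.64371684 -0.28551019 -0.13172478]
```

```bash
python3 -m handwheel '[{"grip":0,"linear":[0.63,0.5,0],"rotation":[0,0,0]},{"grip":0,"linear":[0.63,0.5,1.5],"rotation":[0,0,0]},{"grip":0,"linear":[0.63,0.5,2.7],"rotation":[0,0,0]},{"grip":0,"linear":[0.63,0.5,2.9],"rotation":[0,0,0]},{"grip":0,"linear":[0.63,0.5,2.9],"rotation":[0,0,0]},{"grip":0,"linear":[0.63,0.5,2.9],"rotation":[0,0,0]}]'
python3 -m handwheel '[{"grip":0,"linear":[0,0,0.15],"rotation":[0,0,0]},{"grip":0,"linear":[0,0,0.3],"rotation":[0,0,0]},{"grip":0,"linear":[0,0,0.4],"rotation":[0,0,0]},{"grip":0,"linear":[0,0,0.4],"rotation":[0,0,0]},{"grip":0,"linear":[0,0,0.4],"rotation":[0,0,0]}]'
```

```text
time_s: 9.03
eef_pos: [0.597, 0.0508, 0.0786]
eef_rot: [-0.0, 0.942, -0.337, 0.0]
wrist_force: [0.4, 0.1, 0.8]
opening: 0.002
time_s: 9.45
eef_pos: [0.5975, 0.051, 0.0749]
eef_rot: [-0.0, 0.942, -0.336, 0.001]
wrist_force: [1.4, 0.1, 2.1]
opening: 0.006
```

```bash
python3 -m handwheel '[{"grip":0,"linear":[0,0,0.1],"rotation":[0,0,0]},{"grip":0,"linear":[0,0,0.2],"rotation":[0,0,0]},{"grip":0,"linear":[0,0,0.3],"rotation":[0,0,0]},{"grip":0,"linear":[0,0,0.4],"rotation":[0,0,0]},{"grip":0,"linear":[0,0,0.4],"rotation":[0,0,0]},{"grip":0,"linear":[0,0,0.4],"rotation":[0,0,0]}]'
```

```text
time_s: 9.95
eef_pos: [0.5969, 0.0511, 0.0702]
eef_rot: [-0.0, 0.942, -0.337, -0.0]
wrist_force: [2.1, 0.1, 2.7]
opening: -0.003
```

The cover is going down freely at about 3–4 N, with no sign of the pin stopping it. I'll keep going to the hard stop.

```bash
python3 -m handwheel '[{"grip":0,"linear":[0,0,0.1],"rotation":[0,0,0]},{"grip":0,"linear":[0,0,0.2],"rotation":[0,0,0]},{"grip":0,"linear":[0,0,0.3],"rotation":[0,0,0]},{"grip":0,"linear":[0,0,0.3],"rotation":[0,0,0]},{"grip":0,"linear":[0,0,0.3],"rotation":[0,0,0]}]'
```

```text
time_s: 10.37
eef_pos: [0.5969, 0.0511, 0.0679]
eef_rot: [0.0, 0.942, -0.336, -0.0]
wrist_force: [-1.2, 0.4, 8.4]
opening: 0.0
```

```bash
python3 -m handwheel '[{"grip":0,"linear":[0,0,0.1],"rotation":[0,0,0]},{"grip":0,"linear":[0,0,0.15],"rotation":[0,0,0]},{"grip":0,"linear":[0,0,0.15],"rotation":[0,0,0]},{"grip":0,"linear":[0,0,0.15],"rotation":[0,0,0]}]'

```

```text
time_s: 10.7
eef_pos: [0.597, 0.0511, 0.0678]
eef_rot: [0.0, 0.942, -0.336, 0.0]
wrist_force: [-5.3, -0.4, 18.3]
opening: -0.0
```

Hard stop at z = 0.068 with 18 N. Now I'll retreat straight up and move aside.

```bash
python3 -m handwheel '[{"grip":0,"linear":[0,0,-0.5],"rotation":[0,0,0]},{"grip":0,"linear":[0,0,-3],"rotation":[0,0,0]},{"grip":0,"linear":[0,0,-6],"rotation":[0,0,0]},{"grip":0,"linear":[0,0,-9],"rotation":[0,0,0]},{"grip":0,"linear":[2.5,3.2,-10],"rotation":[0,0,0]},{"grip":0,"linear":[5,6.4,-10],"rotation":[0,0,0]},{"grip":0,"linear":[7.5,9.6,-10],"rotation":[0,0,0]},{"grip":0,"linear":[10,12.8,-10],"rotation":[0,0,0]},{"grip":0,"linear":[12.5,16,-10],"rotation":[0,0,0]},{"grip":0,"linear":[15,19,-10],"rotation":[0,0,0]},{"grip":0,"linear":[15,19,-10],"rotation":[0,0,0]},{"grip":0,"linear":[15,19,-10],"rotation":[0,0,0]}]'
python3 -m handwheel '[{"grip":0,"linear":[0,0,0],"rotation":[0,0,0]},{"grip":0,"linear":[0,0,0],"rotation":[0,0,0]},{"grip":0,"linear":[0,0,0],"rotation":[0,0,0]}]'
python3 - <<'E'
from h import *
i=cams.camera("top")[:,:,::-1]; cv2.imwrite('pics/top9f.png',i)
j=cams.camera("scene")[:,:,::-1]; cv2.imwrite('pics/scene9f.png',j); c=j[180:250,255:335]
cv2.imwrite(f"pics/scene9.png",cv2.resize(c,None,fx=8,fy=8,interpolation=cv2.INTER_CUBIC))
E
```

```text
time_s: 11.7
eef_pos: [0.5913, -0.1928, 0.1646]
eef_rot: [-0.0, 0.941, -0.338, -0.001]
wrist_force: [0.1, 1.1, 0.4]
opening: 0.002
time_s: 11.95
eef_pos: [0.5924, -0.1892, 0.1654]
eef_rot: [-0.0, 0.942, -0.336, -0.001]
wrist_force: [-0.4, -0.2, -1.0]
opening: 0.003
```

View pics/scene9.png

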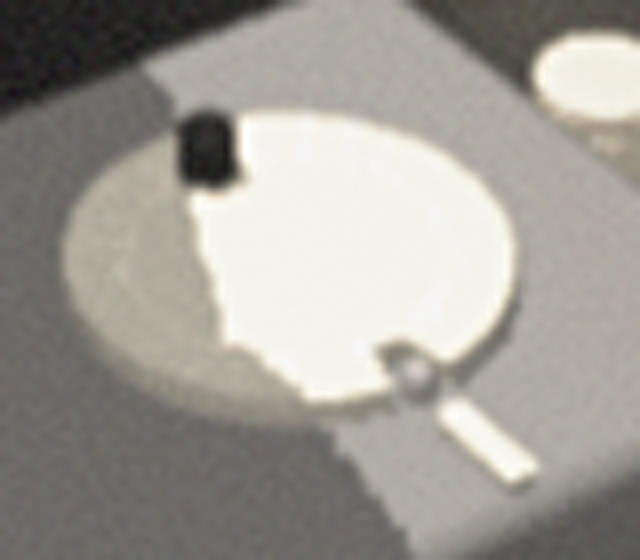

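View pics/scene9f.png

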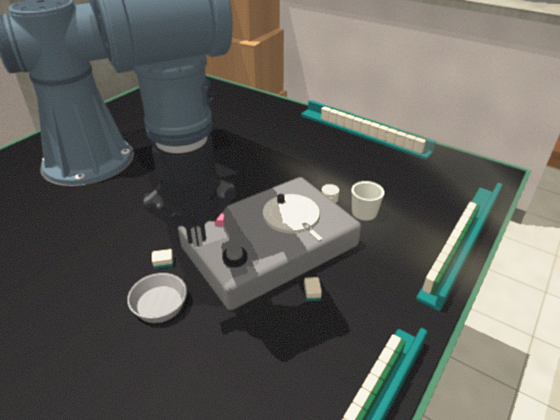

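View pics/top9f.png

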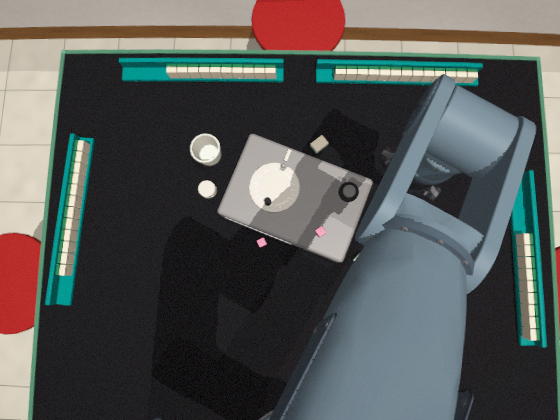

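The cover sits flat with the pin standing in the notch (scene zoom (415,372)). The bystanders look where they were, and the arm is clear.

```bash
python3 -c "
from bench import ctrl
print(ctrl.hand_in())"
```

```text
the job is handed in; nothing more can be done
None
```

The cover is turned so its notch is over the pin, pressed fully home, and the hand is clear. I handed it in at about 12 s of the 54 s allowed.

- **Turning:** I straddled the stud loosely with the fingertips and pushed the cover about 135° clockwise. Before pressing, both cameras showed the pin centred in the notch. One notch angle, read from its rim corners in the scene camera partway through, came out a few degrees different from the others (about -13° against -16.5°). I settled it with the clear views just before pressing.
- **Pressing:** With shut fingers at the cover's centre, it went down at about 3 N. It met a hard stop with the fingertip at z = 67.8 mm (68 mm expected) and held there at 18 N.
- **Afterwards:** The last pictures show the cover flat on the case with the pin in the notch. The cup, chips, ashtray, dice and tiles look where they were, except that the arm hid some of them in each view, and I judged this by eye. I went nowhere near the payout button except passing well above it. No check failed.

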